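# Change over the bench vise: heat sinks out, next base plates in

### The arm

A 7-joint arm with a two-finger parallel gripper is mounted at the origin on the work surface. World frame = base frame: x ahead of the robot, y to its left, z up, the work surface at z = 0. Lengths are in m, angles in rad, forces in N, time in s.
With the tool pointing down it reaches from about 0.35 to 0.9 m from the base axis. Payload 8.1 kg.
Tool frame: the origin (TCP) lies at the centre of the arm's flange, where the gripper is bolted on; the fingertips stand 173 mm ahead of it and the grasp point (between the pads) lies 155 mm ahead of it; z points along the fingers, y is the direction in which the jaws open and shut (so a half turn about z gives the same grasp; the last joint's range is limited). The gripper opens to 85 mm and grips with 20 to 120 N. Pads are 22 mm wide; open, the fingers measure 114 mm over their backs; the gripper's body (76 mm by 85 mm) begins 54 mm behind the grasp point. The pads swing forward as they close: fully open they stand 13 mm farther back than shut.
Start: joints at [1.213, 0.434, 0.025, 1.573, -0.012, 1.134, -0.075], TCP at [0.158, -0.605, 0.405] pointing down, gripper open.
Joint ranges: [-2.62, 2.62], [-0.44, 2.09], [-1.27, 1.32], [0.08, 2.57], [-1.32, 4.46], [0.12, 2], [-2.74, 2.74]. Speed limits (rad/s): [2.22, 2.22, 3.01, 3.01, 3.14, 3.14, 3.14].

### API

Orientations are given as a unit quaternion [w, x, y, z].
In Python, from station import env gives the robot as it stands. Calls block until the motion is done:
- env.reach(position, orientation): joint-space move of the TCP to a pose.
- env.move_linear(position, rotation=None, speed=0.15, until_force=None): straight line of the TCP; rotation=None keeps the orientation; speed is the mean speed in m/s. With until_force (N) it stops when the force on the tool has changed by that much, and returns True; else False.
- env.set_joints(angles): joint-space move.
- env.gripper_open() and env.close(effort=None): open the fingers fully, or close them until they stop; effort is the grip in N (None keeps the last).
- env.sleep(seconds).
- env.ik(position, orientation): joint angles nearest the present ones, or None.
- env.capture(name): name is "scene" or "side" or "wrist"; returns a dict with "pixels" (480x640x3 uint8, blue, green, red), "mtx" (3x3 intrinsics, pixels), "view" (4x4, takes a point from world to camera coordinates); the wrist camera has in their place "hand_eye" (4x4, takes a point from camera to tool coordinates, whose origin is the TCP and whose axes are the flange's). Camera axes: x right, y down, z forward; pixel columns grow to the right and rows downward; lengths in m; the calibration is good to about 2 mm. A picture is of the moment at which its call begins: read the wrist's pose just before it. There is no depth.
A pose or a line that the arm cannot do raises env.PlanningError and nothing moves.
- env.hand_in(): hands the job in, once; it reports no verdict.
Trained networks look in the newest picture that a camera, given by its name, has taken for a name from the list of things; names that differ only in an ending like _2 or _b are one class to them, and where a whole thing is asked for, a point or a joint stands for the part that bears it (a point fixed in the world has none). Each returns a list of dicts, best first, with "p" (0 to 1); they miss things now and then, are a little off and sometimes report something else, mostly with a low value. They report only what shows in the picture. A call takes as long as a camera call. They do not tell look-alikes from the thing itself.
- env.find_in(label, camera): "rect" ([left, top, width, height] in pixels, round what is visible of it).
- env.silhouettes(label, camera): "mask" (480x640 bool, what is visible of it) and "rect" ([left, top, width, height] in pixels, round what is visible of it).
Readings, each from a call of its own:
- env.current_time(): time.
- env.current_q(): joint angles.
- env.current_joint_vel(): joint speeds.
- env.current_joint_torque(): joint torques, N m.
- env.current_eef_pos(): TCP position.
- env.current_orientation(): TCP orientation.
- env.current_contact_force(): force on the tool from outside, world axes, zero at the start.
- env.current_torque(): the same for the moment, N m.
- env.current_width(): finger opening in m.
Only numpy, scipy, OpenCV 4.12 (cv2) and the standard library are available. Lean on these libraries where they do the work, as an engineer would, in place of code of your own. Each camera call takes 0.05 s, during which the arm holds its last target. There are 200 camera calls.

### The job

The heat sinks in the vise are finished: slide the jaw wide open, lift each one out into the grey tray, none on top of another. Then load the next two plates: slide the top plate off the stack, straight across between the jaws, until it drops flat onto the vise bed, then the second likewise behind it so that it drives the first along, without lifting them and without shifting the plates that lie beneath. When both lie wholly on the bed, slide the jaw shut so that they are clamped square against the fixed jaw; leave the other things on the bench alone.

Things in the scene. Friction and masses are not known exactly. Their poses are not given: they have to be found in the camera images.
- vise: Low blue sliding-jaw vise, bolted down. Origin on the table under the bed's middle; x runs across the jaws (away from the robot), y along the slot, z up. Flat bed 30 mm above the table, y = -100 to +100 mm, open at both ends. Fixed jaw on the far side: clamping face at x = +44 mm, 31 mm thick. Both jaws are 200 mm long and rise 18 mm above the bed (tops 48 mm above the table).
- jaw (a joint): Moving jaw of the vise, on the robot's side, 36 mm thick. Value in m: 0 as it holds the heat sinks (jaw gap 56.4 mm), growing as it is drawn along the vise's -x; gap = 56.4 mm + value; stops at 0.066. It clamps the 88 mm plates at about 0.032. Slides against about 8 N of friction and stays where left.
- knob (a point): Top centre of the black knob on the moving jaw: an upright cylinder 32 mm in diameter, from 53 to 83 mm above the table, at mid-length of the jaw, 18 mm behind its clamping face; moves with the jaw. Pinch it from above to slide the jaw.
- board: Flat plywood board 100 (its x) x 116 x 8 mm lying at one end of the vise (left or right, it varies), its long side along the vise's y, fixed. Origin at the centre of its underside, axes as the vise's, its centre at about x = -13 mm in the vise's frame (mid-slot with the jaw wide open). Its near edge is about 8 mm from the end of the vise. The stack of plates lies on it.
- tray: Open grey tray, 236 mm (its x) by 126 mm (its y), 20 mm high over all, walls and floor 4 mm, fixed at the other end of the vise. Origin at the centre of its underside, axes as the vise's.
- plate1: Top plate of a stack of four alike: bare square aluminium base plate 88 x 88 x 12 mm, 0.25 kg, too wide to grip across. Origin at the centre of its underside, which lies 44 mm above the table, 14 mm above the vise bed. Its edges are roughly along the vise's x and y, about 20 mm between the stack and the end of the bed. Pushed off by its edge it tips gently and drops flat onto the bed.
- plate2: Second plate of the stack, same size, underside 32 mm above the table, 2 mm above the vise bed. Goes in after the top plate; on the bed plates push one another along edge to edge.
- plate3: Third plate of the stack, same size, underside 20 mm above the table. It stays where it is.
- plate4: Lowest plate of the stack, same size, underside 8 mm above the table. It stays where it is.
- screwdriver: Bystander: a screwdriver about 160 mm long lying on the table between the vise and the robot. Origin on its underside, between its ends.
- sink1_mid (a point): Centre of a finished heat sink: dark finned block 56 mm (its x) by 30 mm (its y) by 45 mm tall, about 0.13 kg, outer fins flat. At the start three to five of them stand in a row on the vise bed along the slot, about 3 mm apart (more where one is missing), their 56 mm across the jaws, the upper 27 mm above the jaws. Axes then as the vise's.
- sink2_mid (a point): Centre of a finished heat sink: dark finned block 56 mm (its x) by 30 mm (its y) by 45 mm tall, about 0.13 kg, outer fins flat. At the start three to five of them stand in a row on the vise bed along the slot, about 3 mm apart (more where one is missing), their 56 mm across the jaws, the upper 27 mm above the jaws. Axes then as the vise's.
- sink3_mid (a point): Centre of a finished heat sink: dark finned block 56 mm (its x) by 30 mm (its y) by 45 mm tall, about 0.13 kg, outer fins flat. At the start three to five of them stand in a row on the vise bed along the slot, about 3 mm apart (more where one is missing), their 56 mm across the jaws, the upper 27 mm above the jaws. Axes then as the vise's.
- sink4_mid (a point): Centre of a finished heat sink: dark finned block 56 mm (its x) by 30 mm (its y) by 45 mm tall, about 0.13 kg, outer fins flat. At the start three to five of them stand in a row on the vise bed along the slot, about 3 mm apart (more where one is missing), their 56 mm across the jaws, the upper 27 mm above the jaws. Axes then as the vise's.
- sink5_mid (a point): Centre of a finished heat sink: dark finned block 56 mm (its x) by 30 mm (its y) by 45 mm tall, about 0.13 kg, outer fins flat. At the start three to five of them stand in a row on the vise bed along the slot, about 3 mm apart (more where one is missing), their 56 mm across the jaws, the upper 27 mm above the jaws. Axes then as the vise's.
- flux: Bystander: an amber glass bottle, 56 mm in diameter, 150 mm tall, standing on the table away from the vise. Origin at the centre of its underside.
- pot: Bystander: a black adhesive pot, 72 mm in diameter, 75 mm tall with its cap, standing on the table away from the vise. Origin at the centre of its underside.
- pcb1: Bystander: a green circuit board, 90 x 150 mm, about 20 mm high with its parts, lying on the table away from the vise. Origin at the centre of its underside.
- pcb2: Bystander: a second green circuit board, 80 x 120 mm, about 20 mm high, lying on the table away from the vise. Origin at the centre of its underside.
- reel: Bystander: a white solder reel, 60 mm in diameter, 41 mm tall, standing on the table away from the vise. Origin at the centre of its underside.
Things that resemble listed ones, but are neither listed nor needed, are in the scene too. What is shaped like the part that bears sink1_mid but red, turquoise or yellow is not meant.

How it is judged:
On the way, in this order (a step that is already met when the one before it is completed fails the run):
1. the jaw is slid open, clear of the heat sinks (by 10 mm or more) (value of joint jaw above 0.01 m), for 0.2 s.
2. every heat sink rests on the floor of the tray (x of sink1_mid in the frame of tray between -0.114 and 0.114 m and y of sink1_mid in the frame of tray between -0.059 and 0.059 m and z of each of sink1_mid, sink2_mid, sink3_mid, sink4_mid, sink5_mid in the frame of tray below 0.043 m and x of sink2_mid in the frame of tray between -0.114 and 0.114 m and y of sink2_mid in the frame of tray between -0.059 and 0.059 m and x of sink3_mid in the frame of tray between -0.114 and 0.114 m and y of sink3_mid in the frame of tray between -0.059 and 0.059 m and x of sink4_mid in the frame of tray between -0.114 and 0.114 m and y of sink4_mid in the frame of tray between -0.059 and 0.059 m and x of sink5_mid in the frame of tray between -0.114 and 0.114 m and y of sink5_mid in the frame of tray between -0.059 and 0.059 m), for 0.3 s.
3. the top plate has come to lie flat on the vise bed between the jaws (it may still overhang the bed's end), the second plate still within 15 mm of its place (y of plate1 in the frame of vise between -0.09 and 0.09 m and x of plate1 in the frame of vise between -0.036 and 0.008 m and z of plate1 in the frame of vise below 0.033 m and angle between plate1's own z axis and vertical below 0.05 rad and distance of plate2 from where it was at the start of the episode below 0.015 m), for 0.2 s.
4. both plates lie flat and wholly on the vise bed between the jaws (y of plate1 in the frame of vise between -0.059 and 0.059 m and x of plate1 in the frame of vise between -0.036 and 0.008 m and z of each of plate1, plate2 in the frame of vise below 0.033 m and angle between each of plate1, plate2's own z axis and vertical below 0.05 rad and y of plate2 in the frame of vise between -0.059 and 0.059 m and x of plate2 in the frame of vise between -0.036 and 0.008 m), for 0.2 s.
At the end, for the whole second after the job is handed in: Every heat sink rests on the tray's floor; both upper plates lie flat on the bed, centres within 59 mm of mid-length, within 4 mm of the fixed jaw, square to it within 0.04 rad, moving jaw within 3 mm of them; lower plates within 10 mm of their start; all at rest (all of step 2 and all of step 4 and x of each of plate1, plate2 in the frame of vise above -0.004 m and angle between the x axis of each of plate1, plate2 and the x axis of vise, either way round below 0.04 rad and value of joint jaw between 0.028 and 0.0345 m and distance of each of plate3, plate4 from where it was at the start of the episode below 0.01 m and linear speed of each of sink1, sink2, sink3, sink4, sink5, plate1, plate2 below 0.02 m/s); the robot touches nothing.
It fails at once if a lower plate of the stack is shifted by more than 15 mm (distance of any of plate3, plate4 from where it was at the start of the episode above 0.015 m).
It fails at once if either of the two upper plates is lifted (its underside over 90 mm above the table) or turned over instead of being slid across (height (world z) of any of plate1, plate2 above 0.09 m or angle between any of plate1, plate2's own z axis and vertical above 0.7 rad).
It fails at once if the bottle, the pot, a circuit board, the reel or the screwdriver is knocked more than 30 mm from its place (distance of any of flux, pot, pcb1, pcb2, reel, screwdriver from where it was at the start of the episode above 0.03 m).
Of sink1, sink2, sink3, sink4, sink5 only 3 to 5 are there at a start; the rules pass over those that are not, and their reading is None.
At some moment in a run one of sink1, sink2, sink3, sink4, sink5 may be knocked a few centimetres aside while the robot is not near it.
Once in a run the grip may slacken for a moment while it holds something.
It also fails if it takes over 210 s, if anything falls off the work surface, if the arm or the gripper's body presses on something with over 40 N, if the wrist force passes 120 N, or if a joint passes its speed limit or range.

## Working session

There is one attempt and no reset: what is moved stays moved. The work goes in short steps, each a Python script; the robot and the scene stay as the last script left them, time stands still between calls to the robot, and variables do not carry over. Pictures are saved under pics/ and viewed, about 12 in all and at most 16, crops included, and the job is handed in when it is done.

```bash
mkdir -p pics; ls; python3 - <<'E'
from station import env
import cv2,numpy as np
print(env.current_time(),env.current_eef_pos(),env.current_orientation())
for c in("scene","side"):
    d=env.capture(c);cv2.imwrite(f"pics/{c}0.png",d["pixels"]);print(c,d["mtx"].tolist(),np.round(d["view"],4).tolist())
    for l in("vise","knob","board","tray","plate1","sink1_mid","screwdriver"):
        print(l,[(r["rect"],round(r["p"],2)) for r in env.find_in(l,c)][:7])
d=env.capture("wrist");print(d["mtx"].tolist(),np.round(d["hand_eye"],4).tolist())
E
```

```text
pics
0.0 [ 0.15741381 -0.60458966  0.40392327] [-7.88555005e-04  9.91899653e-01  1.27021337e-01 -1.91124359e-04]
scene [[452.8660085679332, 0.0, 319.9292379598334], [0.0, 452.8660085679332, 238.33348523732363], [0.0, 0.0, 1.0]] [[-0.6239, 0.7814, -0.0142, 0.3817], [0.6252, 0.4881, -0.609, -0.3121], [-0.4689, -0.3888, -0.7931, 1.2695], [0.0, 0.0, 0.0, 1.0]]
vise [([292.2, 202.0, 124.0, 111.9], 0.64)]
knob [([325.7, 214.9, 77.0, 56.9], 0.93)]
board [([264.7, 216.2, 59.8, 27.4], 0.69), ([365.4, 187.0, 30.4, 19.4], 0.41)]
tray [([359.8, 242.6, 112.8, 114.3], 0.68)]
plate1 [([269.4, 186.9, 53.0, 40.9], 0.89), ([269.4, 213.1, 42.1, 19.4], 0.64), ([268.7, 212.3, 50.2, 26.0], 0.62), ([359.4, 244.6, 116.5, 114.6], 0.3)]
sink1_mid [([312.7, 221.7, 22.6, 26.8], 0.98), ([260.7, 167.0, 31.1, 24.1], 0.94), ([242.0, 236.8, 28.0, 31.3], 0.88), ([303.1, 169.2, 25.3, 24.9], 0.83), ([326.2, 217.7, 76.9, 56.7], 0.29)]
screwdriver [([366.7, 188.1, 52.7, 36.1], 0.61)]
side [[510.71829194734613, 0.0, 320.28631013662243], [0.0, 510.71829194734613, 232.2781980200635], [0.0, 0.0, 1.0]] [[-0.7423, -0.6701, 0.0
[... 348 characters left out ...]
6)]
plate1 [([351.4, 208.4, 54.7, 39.9], 0.72), ([349.8, 235.7, 50.2, 25.1], 0.71), ([367.9, 243.7, 15.2, 9.9], 0.56), ([135.3, 294.1, 37.7, 55.7], 0.52), ([351.4, 230.6, 55.1, 24.4], 0.46), ([297.1, 249.0, 74.6, 66.3], 0.23)]
sink1_mid [([318.9, 193.6, 29.8, 26.0], 0.9), ([419.7, 204.0, 19.7, 33.5], 0.9), ([325.5, 228.7, 28.0, 29.4], 0.84), ([412.8, 236.7, 25.5, 37.0], 0.6)]
screwdriver [([291.2, 255.8, 32.1, 30.0], 0.68), ([372.4, 296.3, 53.7, 54.0], 0.64)]
[[362.9272771617929, 0.0, 315.885618469497], [0.0, 362.9272771617929, 240.46085437512187], [0.0, 0.0, 1.0]] [[-0.0006, -0.9509, -0.3096, 0.0782], [1.0, -0.0007, 0.0002, -0.0005], [-0.0005, -0.3096, 0.9509, 0.0312], [0.0, 0.0, 0.0, 1.0]]
```

```bash
python3 - <<'E'
import cv2
a=cv2.imread("pics/scene0.png")[130:390,160:500];b=cv2.imread("pics/side0.png")[130:430,110:500]
cv2.imwrite("pics/sc.png",cv2.resize(a,None,fx=2.3,fy=2.3,interpolation=cv2.INTER_CUBIC))
cv2.imwrite("pics/sd.png",cv2.resize(b,None,fx=2,fy=2,interpolation=cv2.INTER_CUBIC))
E
```

```text
(no output)
```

View pics/sc.png

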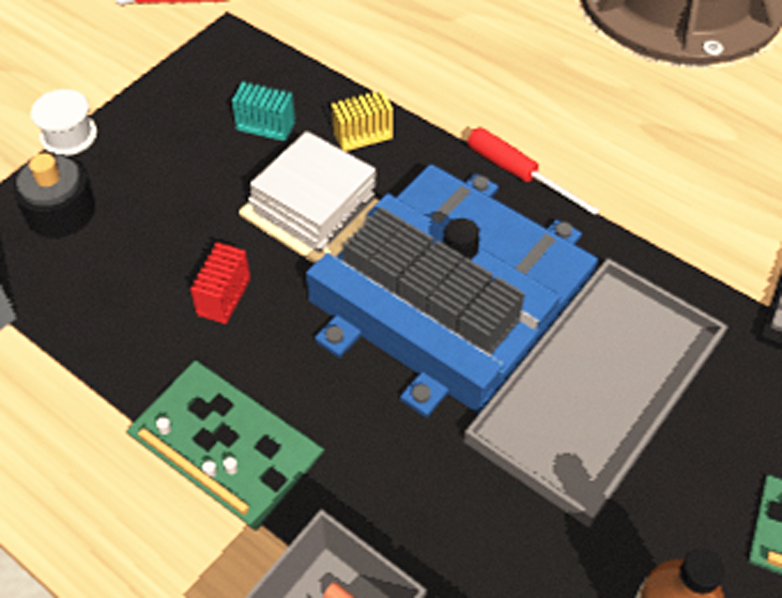

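View pics/sd.png

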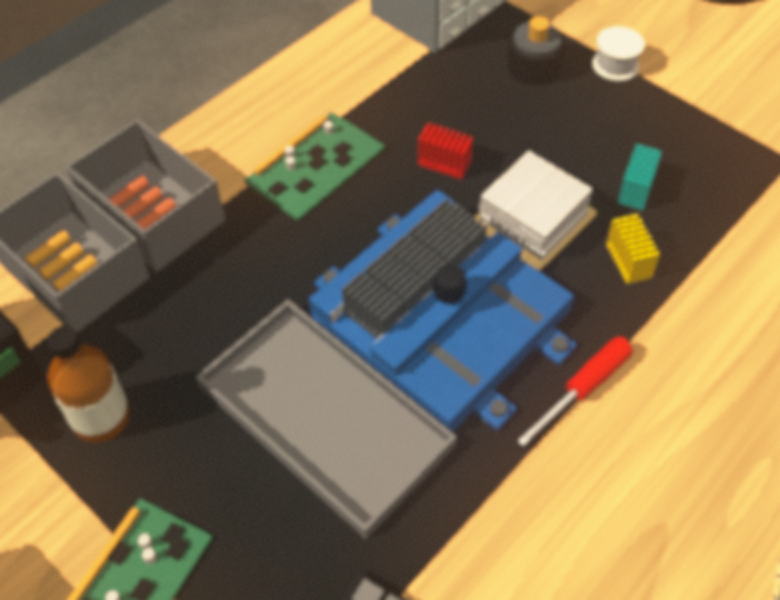

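The scene view shows the vise at about (350,255), the row of dark sinks on it, the tray on the right (+y end), and the stack on the left (-y end). The red, turquoise and yellow look-alikes lie away from the vise. Next I'll compute a rough vise pose and then look closer with the wrist camera.

```bash
cat >h.py <<'E'
from station import env
import numpy as np,cv2
from scipy.spatial.transform import Rotation as R
def view(c):
    if c=="wrist":
        p=np.array(env.current_eef_pos());q=np.array(env.current_orientation());d=env.capture(c)
        T=np.eye(4);T[:3,:3]=R.from_quat(q[[1,2,3,0]]).as_matrix();T[:3,3]=p
        d["view"]=np.linalg.inv(T@d["hand_eye"])
    else: d=env.capture(c)
    return d
def plane(d,uv,z):
    uv=np.atleast_2d(np.array(uv,float));K=d["mtx"];V=np.linalg.inv(d["view"])
    r=np.c_[uv,np.ones(len(uv))]@np.linalg.inv(K).T@V[:3,:3].T;o=V[:3,3]
    return o+r*((z-o[2])/r[:,2])[:,None]
def proj(d,P):
    P=np.atleast_2d(P);c=P@d["view"][:3,:3].T+d["view"][:3,3];u=c@d["mtx"].T
    return u[:,:2]/u[:,2:]
def quat(yaw):  # tool down; tool y axis (jaw direction) at world angle yaw+90deg
    q=(R.from_euler("z",yaw)*R.from_euler("x",np.pi)).as_quat();return [q[3],q[0],q[1],q[2]]
E
python3 - <<'E'
from h import *
d=view("scene");s=view("side")
f=lambda x,y:(160+x/2.3,130+y/2.3);g=lambda x,y:(110+x/2,130+y/2)
print("knob",plane(d,f(460,226),.083),plane(s,g(451,272),.083))
# tray rim corners
t=plane(d,[f(610,262),f(726,326),f(588,522),f(467,436)],.02);print("tray",t,t.mean(0))
t=plane(s,[g(290,303),g(455,437),g(366,533),g(200,378)],.02);print(t,t.mean(0))
t=plane(d,[f(309,133),f(376,182),f(318,238),f(251,185)],.056);print("plate",t,t.mean(0))
t=plane(s,[g(530,153),g(592,192),g(541,243),g(481,200)],.056);print(t,t.mean(0))
t=plane(d,[f(312,262),f(482,388)],.048);print("fixed jaw outer edge",t)
t=plane(d,[f(118,0)],.0)
E
```

```text
knob [[0.51915128 0.03472281 0.083     ]] [[0.52060981 0.03083076 0.083     ]]
tray [[0.42352905 0.14693613 0.02      ]
 [0.42195822 0.26758503 0.02      ]
 [0.66164774 0.26721865 0.02      ]
 [0.65907524 0.14624389 0.02      ]] [0.54155257 0.20699592 0.02      ]
[[0.64867586 0.14055522 0.02      ]
 [0.41795246 0.1403465  0.02      ]
 [0.41552622 0.26610777 0.02      ]
 [0.64935267 0.26327548 0.02      ]] [0.5328768  0.20257124 0.02      ]
plate [[ 0.49603239 -0.16788659  0.056     ]
 [ 0.50601906 -0.07325903  0.056     ]
 [ 0.59390122 -0.07298534  0.056     ]
 [ 0.58396434 -0.16709513  0.056     ]] [ 0.54497925 -0.12030652  0.056     ]
[[ 0.57599777 -0.17230311  0.056     ]
 [ 0.48869812 -0.17251143  0.056     ]
 [ 0.48680426 -0.07775671  0.056     ]
 [ 0.57245574 -0.0804857   0.056     ]] [ 0.53098897 -0.12576424  0.056     ]
fixed jaw outer edge [[ 0.61444521 -0.06343551  0.048     ]
 [ 0.6272181   0.1371544   0.048     ]]
```

```bash
python3 - <<'E'
from h import *
env.reach([0.60,0.03,0.45],quat(0))
print(env.current_time(),env.current_q())
d=view("wrist");cv2.imwrite("pics/w1.png",d["pixels"])
import pickle;pickle.dump(d,open("w1.pkl","wb"))
for l in("knob","board","tray","plate1","sink1_mid","vise"):
    print(l,[(np.round(r["rect"]),round(r["p"],2)) for r in env.find_in(l,"wrist")][:7])
E
```

```text
3.6833 [ 0.24204665  0.42217977 -0.54862246  1.53366138  0.22753331  1.2502055
 -1.91180484]
knob [(array([260., 208.,  33.,  57.]), 0.72), (array([ 93., 146., 135., 195.]), 0.56), (array([216., 252., 183.,  49.]), 0.55)]
board [(array([395., 206., 110.,  79.]), 0.6), (array([226., 206.,  34.,  62.]), 0.24)]
tray [(array([ 96., 145., 128., 197.]), 0.87)]
plate1 [(array([416., 213.,  83.,  19.]), 0.89), (array([419., 222.,  91.,  78.]), 0.68), (array([416., 216.,  86.,  77.]), 0.68)]
sink1_mid [(array([444.,  98.,  50.,  69.]), 0.71), (array([358., 207.,  31.,  62.]), 0.7), (array([512., 274.,  73.,  52.]), 0.56)]
vise []
```

View pics/w1.png

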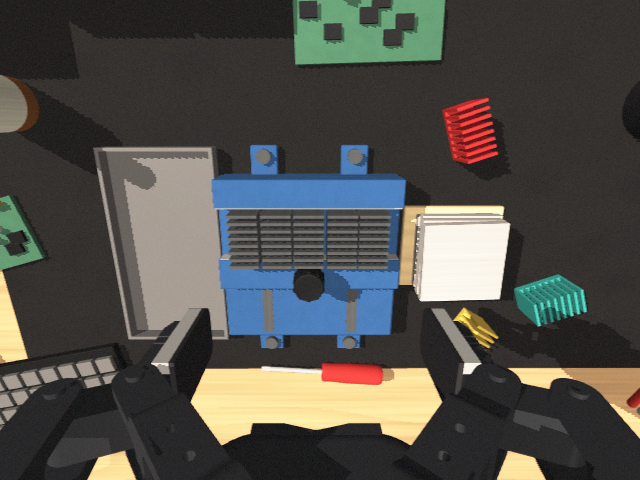

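```bash
python3 - <<'E'
from h import *
import pickle;d=pickle.load(open("w1.pkl","rb"))
im=cv2.resize(d["pixels"][140:345,90:515],None,fx=1.88,fy=1.88*1.4,interpolation=cv2.INTER_CUBIC)
print(d["pixels"][200:345:1,380].sum(1).tolist()[:0])
cv2.imwrite("pics/w1c.png",im)
P=lambda u,z:np.round(plane(d,u,z)*1000,1).tolist()
print("fixed jaw outer corners",P([(214,177),(405,177)],.048))
print("fixed jaw face",P([(221,208.5),(403,207.5)],.048))
print("knob",P([(308.5,284)],.083))
print("sinks ends",P([(222,267),(389,268)],.075))
print("tray",P([(95,148),(215,148),(228,338),(130,338)],.02))
print("top plate",P([(424,221),(508,222),(502,299),(414,300)],.056))
print("board",P([(404,206),(503,206)],.008))
E
```

```text
[]
fixed jaw outer corners [[625.5, 132.2, 48.0], [625.1, -61.8, 48.0]]
fixed jaw face [[592.8, 127.8, 48.0], [593.4, -62.1, 48.0]]
knob [[522.6, 36.5, 83.0]]
sinks ends [[538.1, 124.7, 75.0], [536.5, -45.7, 75.0]]
tray [[652.6, 264.1, 20.0], [652.3, 136.2, 20.0], [418.8, 140.4, 20.0], [419.2, 264.3, 20.0]]
top plate [[580.9, -82.8, 56.0], [579.7, -169.8, 56.0], [491.2, -177.5, 56.0], [490.3, -79.9, 56.0]]
board [[586.0, -72.9, 8.0], [585.8, -187.3, 8.0]]
```

View pics/w1c.png

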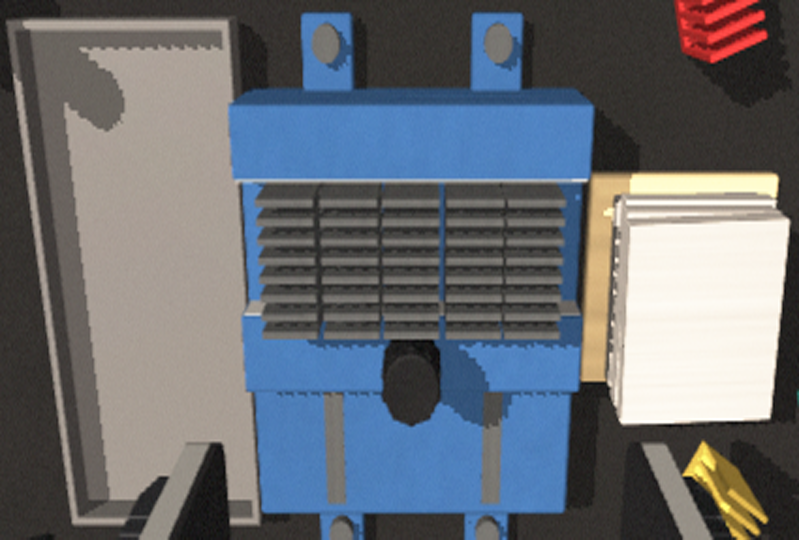

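```bash
python3 - <<'E'
from h import *
Q=quat(0)
env.reach([0.521,0.036,0.30],Q)
print(env.move_linear([0.521,0.036,0.231],Q,0.15,until_force=15))
env.close(60);print(env.current_width(),env.current_eef_pos())
p=env.current_eef_pos()
print(env.move_linear([p[0]-0.074,p[1],p[2]],Q,0.06,until_force=35))
print(env.current_eef_pos(),env.current_contact_force(),env.current_width())
env.gripper_open();env.move_linear([0.46,p[1],0.32],Q,0.2)
env.reach([0.60,0.03,0.42],Q)
d=view("wrist");cv2.imwrite("pics/w2.png",d["pixels"])
import pickle;pickle.dump(d,open("w2.pkl","wb"));print(env.current_time())
cv2.imwrite("pics/w2c.png",cv2.resize(d["pixels"][120:360,80:560],None,fx=1.66,fy=1.66,interpolation=cv2.INTER_CUBIC))
E
```

```text
False
0.030277209864274596 [0.52120197 0.03654    0.23185889]
True
[0.454247   0.03641244 0.23191511] [ 1.46963398 -0.15772007 -2.10747776] 0.029878997612608645
8.925
```

View pics/w2c.png

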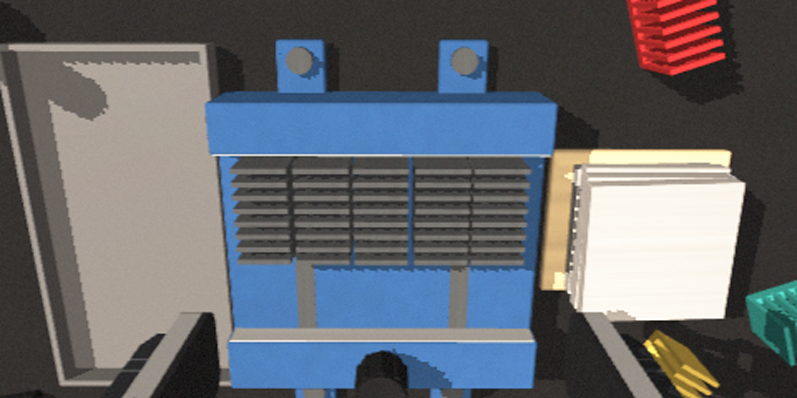

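```bash
cat >>h.py <<'E'
def quad():  # fingers along world x
    best=None
    for y in(np.pi/2,-np.pi/2):
        j=env.ik([0.55,0.1,0.3],quat(y))
        if j is not None and (best is None or abs(j[6])<abs(best[1][6])): best=(y,j)
    return quat(best[0])
def movesink(a,b,Q,za=0.222,zb=0.197):
    env.reach([a[0],a[1],0.30],Q)
    hit=env.move_linear([a[0],a[1],za],Q,0.15,until_force=15)
    env.close(60);w0=env.current_width()
    env.move_linear([a[0],a[1],0.30],Q,0.15);w1=env.current_width()
    if w1<0.05: print("lost",a,w0,w1);return False
    env.reach([b[0],b[1],0.30],Q);w2=env.current_width()
    if w2<0.05: print("lost in transit",a,b,w0,w1,w2);return False
    h2=env.move_linear([b[0],b[1],zb],Q,0.12,until_force=8)
    z=env.current_eef_pos()[2];w3=env.current_width()
    env.gripper_open();env.move_linear([b[0],b[1],0.30],Q,0.25)
    print(np.round([w0,w1,w2,w3,z],4),hit,h2,env.current_time());return w3>0.05
E
python3 - <<'E'
from h import *
import pickle;d=pickle.load(open("w2.pkl","rb"))
u=np.array([231,293,352,411,472,530])/1.66+80
ys=plane(d,np.c_[u,np.full(6,120+200/1.66)],.075)[:,1];print(ys)
Q=quad();print(Q,env.ik([0.55,0.1,0.3],Q))
yc=(ys[:-1]+ys[1:])/2;print(yc)
print(movesink([.566,yc[0]],[.594,.202+.036],Q))
d=view("wrist");cv2.imwrite("pics/w3.png",d["pixels"])
E
```

```text
[ 0.1176504   0.08392634  0.05182774  0.01972296 -0.01347665 -0.04504962]
[np.float64(4.329780281177467e-17), np.float64(0.7071067811865476), np.float64(0.7071067811865475), np.float64(4.329780281177466e-17)] [ 0.32569536  0.59692594 -0.8709818   1.80828995  0.53917128  0.99266896
 -0.76676528]
[ 0.10078837  0.06787704  0.03577535  0.00312316 -0.02926313]
[0.0547 0.0545 0.055  0.0549 0.1973] False True 14.1583
True
```

View pics/w3.png

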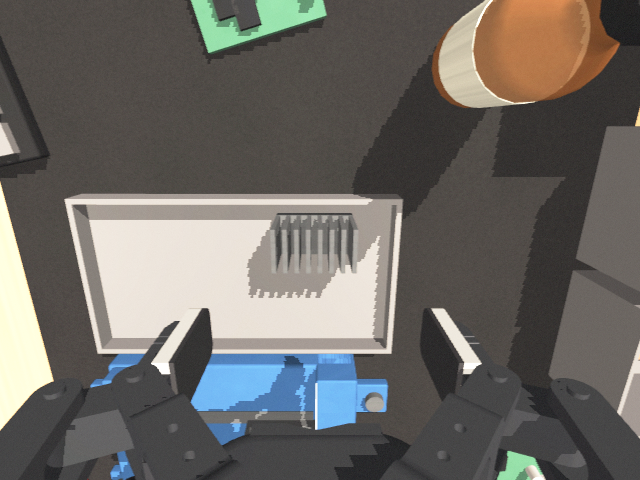

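The first sink stands in the tray at (315,245), upright and clear of the walls. I'll move the rest the same way.

```bash
python3 - <<'E'
from h import *
Q=quad()
yc=[.0679,.0358,.0031,-.0293]
bs=[[.478,.238],[.594,.202],[.478,.202],[.594,.166]]
for y,b in zip(yc,bs):
    if not movesink([.566,y],b,Q): break
env.reach([0.60,0.09,0.45],quat(0))
d=view("wrist");cv2.imwrite("pics/w4.png",d["pixels"])
import pickle;pickle.dump(d,open("w4.pkl","wb"))
E
```

```text
[0.0547 0.0546 0.0547 0.0547 0.1973] False True 19.2667
[0.0549 0.0549 0.0551 0.0549 0.1973] False True 24.3917
[0.0549 0.055  0.0548 0.0549 0.1972] False True 29.625
[0.0548 0.0552 0.0548 0.0543 0.1973] False True 34.9417
```

View pics/w4.png

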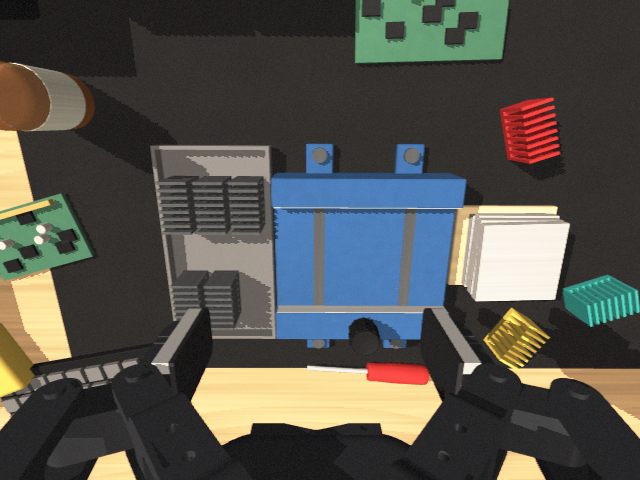

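```bash
python3 - <<'E'
from h import *
env.reach([0.585,-0.115,0.35],quat(0))
d=view("wrist");cv2.imwrite("pics/w5.png",d["pixels"])
import pickle;pickle.dump(d,open("w5.pkl","wb"))
cv2.imwrite("pics/w5c.png",cv2.resize(d["pixels"][120:360,160:480],None,fx=2.5,fy=2.5,interpolation=cv2.INTER_CUBIC))
E
```

```text
(no output)
```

View pics/w5c.png

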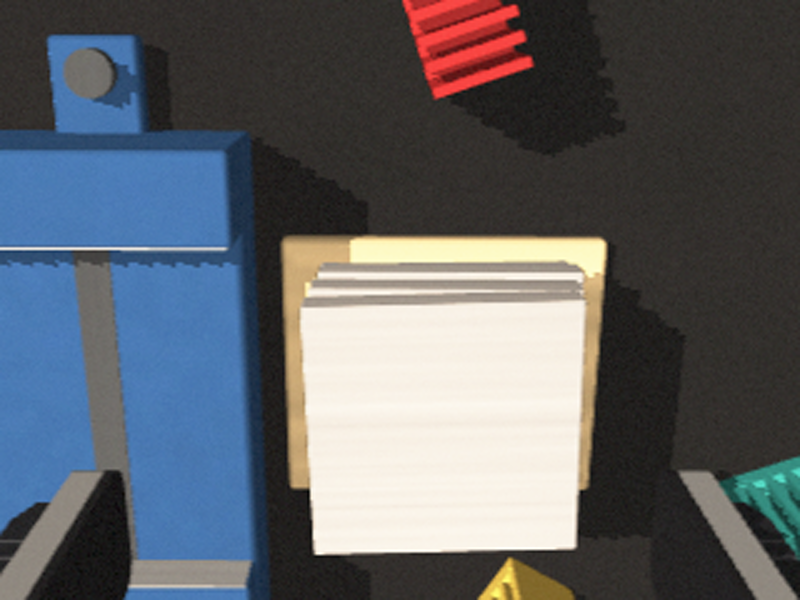

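```bash
python3 - <<'E'
from h import *
import pickle;d=pickle.load(open("w5.pkl","rb"))
f=lambda L:[(160+x/2.5,120+y/2.5) for x,y in L]
t=plane(d,f([(301,307),(585,299),(577,548),(314,555)]),.056);print(t,t.mean(0))
print(plane(d,f([(250,132),(229,150),(228,248)]),.048))
print("bed far/near",plane(d,f([(284,238),(606,238)]),.008))
E
```

```text
[[ 0.57644001 -0.085232    0.056     ]
 [ 0.57917781 -0.17196698  0.056     ]
 [ 0.49161115 -0.17524011  0.056     ]
 [ 0.48871036 -0.08710243  0.056     ]] [ 0.53398483 -0.12988538  0.056     ]
[[ 0.62847381 -0.07082497  0.048     ]
 [ 0.62313413 -0.06430951  0.048     ]
 [ 0.59294324 -0.0624037   0.048     ]]
bed far/near [[ 0.58619838 -0.07500541  0.008     ]
 [ 0.58640973 -0.18868011  0.008     ]]
```

```bash
python3 - <<'E'
from h import *
Q=quad()
env.reach([0.54,0.0,0.28],Q);env.close(40)
env.move_linear([0.54,0.0,0.222],Q,0.15)
print(env.move_linear([0.54,0.0,0.190],Q,0.02,until_force=4),env.current_eef_pos(),env.current_contact_force())
env.move_linear([0.54,0.0,0.28],Q,0.2);print(env.current_width(),env.current_time())
E
```

```text
True [5.39996815e-01 5.19667261e-05 2.03543544e-01] [-0.91144023 -0.95853564  7.110154  ]
0.0003661125024153979 40.8417
```

```bash
python3 - <<'E'
from h import *
Q=quad();x=.534
env.reach([x,-0.199,0.29],Q)
print(env.move_linear([x,-0.199,0.2225],Q,0.12,until_force=8),env.current_eef_pos())
print(env.move_linear([x,-0.085,0.2225],Q,0.04,until_force=15),env.current_eef_pos(),env.current_contact_force())
env.move_linear([x,-0.099,0.2225],Q,0.1)
env.move_linear([x,-0.105,0.30],Q,0.2)
env.gripper_open();env.reach([0.585,-0.09,0.37],quat(0))
d=view("wrist");cv2.imwrite("pics/w6.png",d["pixels"]);print(env.current_time())
import pickle;pickle.dump(d,open("w6.pkl","wb"))
cv2.imwrite("pics/w6c.png",cv2.resize(d["pixels"][120:360,160:480],None,fx=2.5,fy=2.5,interpolation=cv2.INTER_CUBIC))
E
```

```text
False [ 0.53442066 -0.19845926  0.2229207 ]
False [ 0.53399198 -0.08511902  0.2224654 ] [ 0.98375778 -0.06518384 -0.58570563]
48.25
```

View pics/w6c.png

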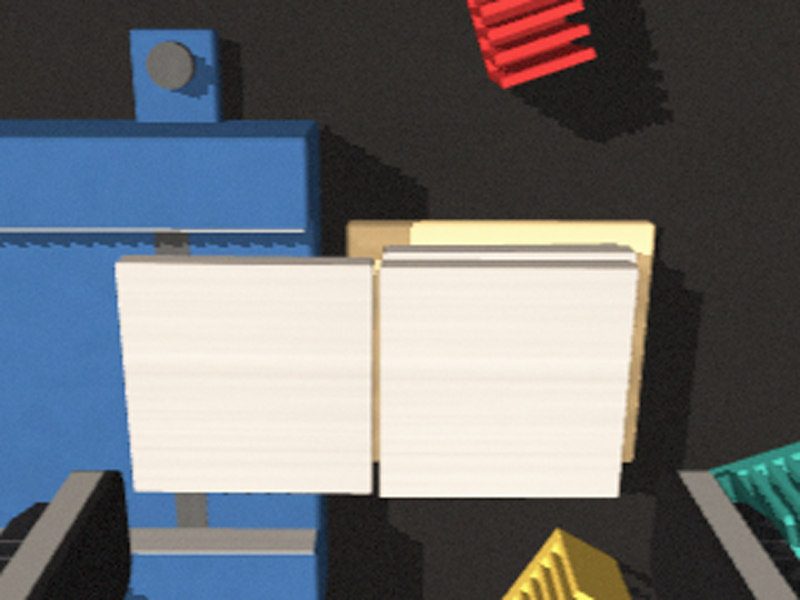

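```bash
python3 - <<'E'
from h import *
import pickle;d=pickle.load(open("w6.pkl","rb"))
f=lambda L:[(160+x/2.5,120+y/2.5) for x,y in L]
for c,z in(([(116,263),(374,264),(370,493),(133,491)],.042),([(379,267),(637,265),(619,496),(379,497)],.044)):
    t=plane(d,f(c),z);print(np.round(t[:,:2],4).tolist(),np.round(t.mean(0),4))
E
```

```text
[[0.5797, 0.0028], [0.5794, -0.0846], [0.4917, -0.0828], [0.4924, 0.0046]] [ 0.5358 -0.04    0.042 ]
[[0.5789, -0.0863], [0.5797, -0.1733], [0.4916, -0.1742], [0.4912, -0.0861]] [ 0.5353 -0.13    0.044 ]
```

```bash
python3 - <<'E'
from h import *
Q=quad();x=.5355
env.reach([x,-0.199,0.29],Q);env.close(40)
print(env.move_linear([x,-0.199,0.2105],Q,0.12,until_force=8),env.current_eef_pos())
print(env.move_linear([x,-0.060,0.2105],Q,0.04,until_force=20),env.current_eef_pos(),env.current_contact_force())
env.move_linear([x,-0.075,0.2105],Q,0.1)
env.move_linear([x,-0.085,0.30],Q,0.2)
env.gripper_open();env.reach([0.60,-0.01,0.42],quat(0))
d=view("wrist");cv2.imwrite("pics/w7.png",d["pixels"]);print(env.current_time())
import pickle;pickle.dump(d,open("w7.pkl","wb"))
cv2.imwrite("pics/w7c.png",cv2.resize(d["pixels"][120:360,160:480],None,fx=2.5,fy=2.5,interpolation=cv2.INTER_CUBIC))
E
```

```text
False [ 0.53587602 -0.19891196  0.21102645]
False [ 0.53548266 -0.06004583  0.21049195] [ 0.07769811 -2.85765285 -1.52648699]
57.8417
```

View pics/w7c.png

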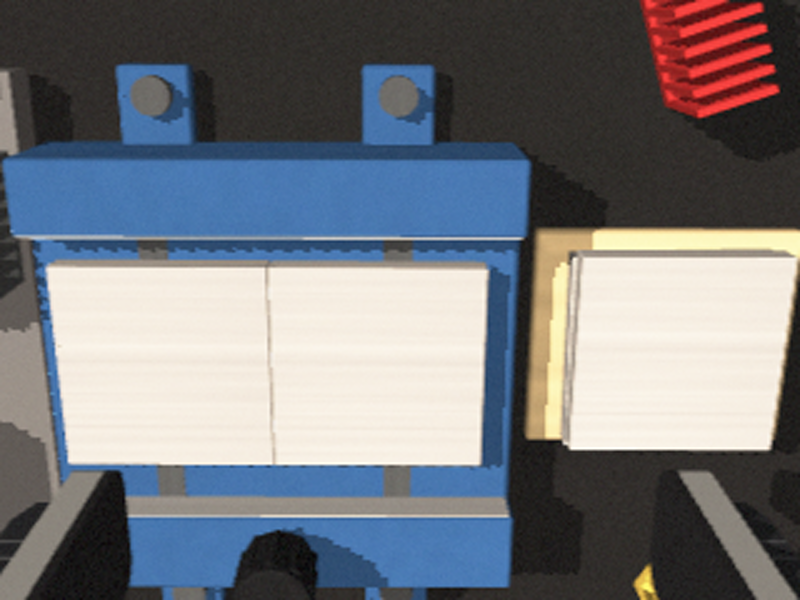

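```bash
python3 - <<'E'
from h import *
import pickle;d=pickle.load(open("w7.pkl","rb"))
f=lambda L:[(160+x/2.5,120+y/2.5) for x,y in L]
print(np.round(plane(d,f([(47,265),(267,266),(488,266),(484,464),(274,464),(67,463)]),.042)[:,:2],4).tolist())
Q=quat(0)
env.reach([0.454,0.036,0.31],Q)
print(env.move_linear([0.454,0.036,0.231],Q,0.12,until_force=15))
env.close(70);p=env.current_eef_pos();print(p,env.current_width())
print(env.move_linear([p[0]+.045,p[1],p[2]],Q,0.03,until_force=35))
print(env.current_eef_pos()-p,env.current_contact_force(),env.current_width())
env.gripper_open();q=env.current_eef_pos();env.move_linear([q[0],q[1],0.32],Q,0.2)
env.reach([0.60,0.06,0.44],Q)
d=view("wrist");cv2.imwrite("pics/w8.png",d["pixels"]);print(env.current_time())
pickle.dump(d,open("w8.pkl","wb"))
cv2.imwrite("pics/w8c.png",cv2.resize(d["pixels"][110:380,120:500],None,fx=2.1,fy=2.1,interpolation=cv2.INTER_CUBIC))
E
```

```text
[[0.5799, 0.1253], [0.5795, 0.0382], [0.5795, -0.0494], [0.4918, -0.0506], [0.4918, 0.0389], [0.4923, 0.127]]
False
[0.45418097 0.03662371 0.23172388] 0.029820778370915905
True
[ 3.60792499e-02  4.26268272e-04 -9.64931504e-06] [-2.34419705 -0.36054141  9.80633654] 0.0300457175357511
63.1167
```

View pics/w8c.png

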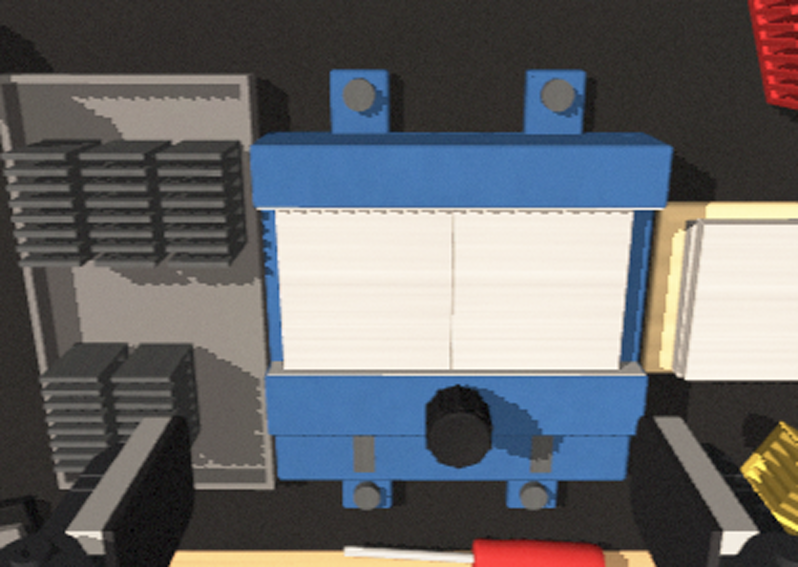

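```bash
python3 - <<'E'
from h import *
import pickle;d=pickle.load(open("w8.pkl","rb"))
f=lambda L:[(120+x/2.1,110+y/2.1) for x,y in L]
t=plane(d,f([(452,208),(452,374),(458,421)]),.048);print(np.round(t,4).tolist(),"gap-56.4:",(t[0,0]-t[1,0]-.0564)*1000)
print(np.round(plane(d,f([(455,400)]),.083),4))
t=plane(d,f([(276,212),(633,212),(619,370),(285,370)]),.042);print(np.round(t[:,:2],4).tolist())
print("sinks tops",np.round(plane(d,f([(40,205),(118,205),(200,205),(80,405),(150,405)]),.049)[:,:2],3).tolist())
s=env.capture("side");cv2.imwrite("pics/s9.png",cv2.resize(s["pixels"][180:420,180:460],None,fx=2.4,fy=2.4,interpolation=cv2.INTER_CUBIC))
E
```

```text
[[0.5927, 0.0401, 0.048], [0.5048, 0.0387, 0.048], [0.4774, 0.0351, 0.048]] gap-56.4: 31.495783296487506
[[0.5081 0.0391 0.083 ]]
[[0.5893, 0.126], [0.5892, -0.049], [0.5041, -0.0493], [0.5043, 0.126]]
sinks tops [[0.595, 0.238], [0.594, 0.2], [0.594, 0.161], [0.488, 0.233], [0.488, 0.196]]
```

View pics/s9.png

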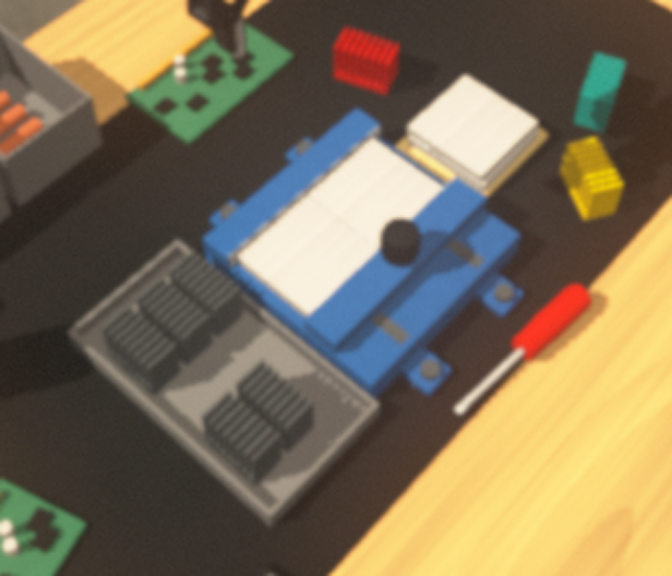

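The jaw reads about 31.5 mm, the plates are clamped, and all five sinks stand in the tray.

```bash
python3 -c "
from station import env
print(env.current_time());env.hand_in()"
```

```text
63.1667
the job is handed in; nothing more can be done
```

The job is done and handed in at about 63 s of the 210 s allowed; the system reported no verdict.

**What I did**
- **Sinks:** I slid the jaw open to its stop and moved all five heat sinks, standing apart, onto the tray floor.
- **Plates:** I pushed the top plate across until it dropped flat on the bed, then pushed the second in behind it, which drove the first along.
- **Clamping:** I closed the jaw by its knob until the force rose.

**Last checks (wrist and side cameras)**
- **Jaw:** it measures about 31.5 mm from the picture, with 28 to 34.5 mm allowed.
- **Plates:** they lie flush and square against the fixed jaw, with centres within about 48 mm of mid-length.
- **Tray:** all five sinks are upright.
- **Lower plates and bystanders:** they look unmoved in the pictures I viewed. I did not measure them again at the end.

**What disagreed:** while clamping, the hand travelled 36 mm where the picture puts the jaw's own travel at about 34.5 mm. I put the difference down to the fingers slipping slightly on the knob. After its drop the top plate lay about 10 mm short of where I expected, but well within the limits, and pushing in the second plate took that up. No check failed.

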